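Hold the lid's hinge leaf in line with the instrument case's hinge

TASK

The lid of the aluminium instrument case is being refitted. Pick up the loose hinge leaf that has one wide knuckle, turn it so that its knuckle faces the case, and bring that knuckle into the gap between the two knuckles fixed on the case, with the leaf level and pointing away from the case and all three holes in one line, so that the hinge pin could be pushed straight through. Finish while still holding the leaf there in the gripper, not letting go and not leaning it on the case, and leave the spare leaf, the pin and the screwdriver where they lie.

Things in the scene. Friction and masses are not known exactly. Their poses are not given: they have to be found in the camera images.
- hinge_leaf: Loose aluminium leaf to use, about 0.12 kg, flat on the trolley. Plate 60 (x) by 48 (y -22 to +26) by 5 mm; upright grip flange 60 long along x, 10 thick, centred on y = 0, top at z 50. ONE knuckle: tube 18 mm outside, 10 mm hole, 30 long along x, axis at y +45, z +9, top z 18 (a wide-open gripper with fingertips at z 21 clears it). Origin: on the underside below the middle of the flange, z up.
- leaf_bore (a point): Middle of the hole through the hinge leaf's knuckle (x 0, y +45, z +9 mm in the leaf's frame); axes as the leaf's, the hole runs along x.
- case: The open aluminium instrument case, fixed to the trolley, 260 mm (its x) by 200 mm (its y), walls 92 mm high, black foam inside. Origin: centre of the underside, z up. On the outside of its -y wall sits the fixed half of the hinge, whose axis is along the case's x.
- case_bore (a point): On the hinge axis midway between the two fixed knuckles (steel tubes 18 mm outside, 10 mm hole, from 18 to 48 mm either side along x: a gap 36 mm wide, open above, below and outside; nothing in it carries the leaf). At y -115, z +108 mm in the case's frame; axes as the case's, -y away from the case. Wanted: leaf_bore at this point, leaf axes parallel to the case's.
- spare_leaf: Bystander: a spare leaf with the same plate and flange but TWO short knuckles, 12 mm long, at the corners of its +y side. Origin as for the hinge leaf. Leave it alone.
- hinge_pin: Bystander: the steel hinge pin, 6 mm diameter, 100 mm long along its x, with a flat head 18 by 10 mm at its origin end, lying on the trolley top. Leave it alone.
- screwdriver: Bystander: a screwdriver about 170 mm long lying on the trolley top. Leave it alone.
There are look-alikes about, which are no part of the job. Leave any blue look-alike of the hinge_leaf alone.

How it is judged:
By the outcome, as a careful person would: the job done as asked, in the order asked, and still so for the second after the job is handed in, while the arm keeps its last pose, push and grip.
It also fails if it takes over 35 s, if anything falls off the work surface, if the arm or the gripper's body presses on something with over 40 N, if the wrist force passes 120 N, or if a joint passes its speed limit or range.

ROBOT

A 6-joint arm with a two-finger parallel gripper is mounted at the origin on the work surface. World frame = base frame: x ahead of the robot, y to its left, z up, the work surface at z = 0. Lengths are in m, angles in rad, forces in N, time in s.
With the tool pointing down it reaches from about 0.25 to 0.775 m from the base axis. Payload 4 kg.
Tool frame: the origin (TCP) lies at the very end of the fingers, on their centre line; the grasp point (between the pads) lies 19 mm behind it; z points along the fingers, y is the direction in which the jaws open and shut (so a half turn about z gives the same grasp; the last joint's range is limited). The gripper opens to 85 mm and grips with 20 to 120 N. Pads are 22 mm wide; open, the fingers measure 114 mm over their backs; the gripper's body (76 mm by 85 mm) begins 54 mm behind the grasp point. The pads swing forward as they close: fully open they stand 13 mm farther back than shut.
Start: joints at [-1.397, 0.087, 1.371, -0, 1.684, -0.103], TCP at [0.15, -0.529, 0.231] pointing down, gripper open.
Joint ranges: [-3.1, 3.1], [-0.76, 2.03], [0.27, 2.55], [-1.08, 4.22], [0.17, 2.65], [-2.57, 2.57]. Speed limits (rad/s): [2.79, 2.79, 3.14, 3.14, 3.14, 3.14].

INTERFACE

Orientations are given as a unit quaternion [x, y, z, w].
In Python, from plant import sensors, optics, finish_job gives the robot as it stands. The module is installed in compiled form; this text tells all that it offers.
- The arm moves only by the tool arm_command, never from a script. Its argument "steps" is a list that holds one entry, the list of rows, each a list of 7 numbers: the opening, from 0 (shut) to 1 (fully open), then the shift along the tool's x, y, z in mm, then the turn, a rotation vector about the tool's x, y, z in degrees. In form: [[[gripper, tx, ty, tz, ax, ay, az], ...]]. A call has exactly 5 rows; each row shifts and turns the pose as measured when the row begins, along the tool's axes as they then stand; what a row does not reach is not made up. A row lasts 1/8 s, in which the tool goes at most 62.5 mm and 10.7 degrees, less where a joint would pass 70% of its speed; a pose out of reach is approached as far as the arm can. A call is refused whole if a number of a shift passes 62.5 or a number of a turn 10.7, either way. A call with a gripper value outside its range is refused whole. The fingers move at their own pace and stop on an object; "grip_force" is the grip in N (left out, the last holds). Time passes only in rows, so rows that do not move let the fingers close, or fill a call up. It gives the time, the measured TCP pose, the force and the opening at its end, in the units of the state.
- sensors.get_state(): the state, without advancing time (a new reading comes with each control period).
- optics.get_image(name): name is "scene" or "top"; returns a dict with "pixels" (420x560x3 uint8, red, green, blue), "fx", "fy", "cx", "cy" (pixels), "rvec" (rotation vector, rad) and "tvec" (3), from world to camera coordinates, as OpenCV has them. Camera axes: x right, y down, z forward; pixel columns grow to the right and rows downward; lengths in m; the calibration is good to about 2 mm. A picture is of the moment at which its call begins. There is no depth.
- finish_job(): hands the job in, once; it reports no verdict.
The state is a dict: "time": time; "qpos": joint angles; "joint_velocities": joint speeds; "effort": joint torques, N m; "eef_pos": TCP position; "eef_rot": TCP orientation; "force": force on the tool from outside, world axes, zero at the start; "torque": the same for the moment, N m; "grip_width": opening from 0.0 (shut) to 1.0 (fully open).
Only numpy, scipy, OpenCV 4.12 (cv2) and the standard library are available. Lean on these libraries where they do the work, as an engineer would, in place of code of your own. Each camera call takes 0.05 s, during which the arm holds its last target.

## Working session

There is one attempt and no reset: what is moved stays moved. The work goes in short steps, Python scripts to look and compute and a tool call to move; the robot and the scene stay as the last step left them, time stands still between calls to the robot, and variables do not carry over. Pictures are saved under pics/ and viewed, and the job is handed in when it is done.

Besides the shell and the picture viewer there is one more tool, called as name(argument=value, ...) on one line, values as JSON. arm_command: Moves the arm, as the interface text tells. Its arguments: {"type":"object","properties":{"steps":{"type":"array"},"grip_force":{"type":"number"}},"required":["steps"]}

```bash
mkdir -p pics; ls
python3 - <<'E'
from plant import sensors, optics
import cv2,pickle
for n in("scene","top"):
    d=optics.get_image(n); pickle.dump(d,open(f"{n}0.pkl","wb")); cv2.imwrite(f"pics/{n}0.png",d["pixels"][:,:,::-1])
    print(n,d["fx"],d["fy"],d["cx"],d["cy"],d["rvec"],d["tvec"])
print(sensors.get_state())
E
```

```text
pics
scene 393.2395781550175 393.2395781550175 276.6283139475582 203.6645158903872 [ 1.67022143  2.17786482 -0.59592505] [ 0.222524   -0.39743733  1.2659068 ]
top 455.05327400145427 455.05327400145427 283.32199070132276 204.48256857050023 [ 2.20914979 -2.20115107  0.06333597] [-0.08749057  0.55246237  0.92668164]
{'time': 0.1, 'qpos': array([-1.39708815e+00,  8.78915531e-02,  1.37215161e+00,  8.07484564e-06,
        1.68362218e+00, -1.03068651e-01]), 'joint_velocities': array([ 3.97363641e-05, -7.09009345e-04, -2.32130484e-03, -4.19839545e-04,
        7.66858862e-04, -4.37307030e-04]), 'effort': array([ 1.83331060e-03, -3.53014755e+01, -3.14219069e+01, -2.56989561e-04,
        7.92671344e-03, -1.46940401e-06]), 'eef_pos': array([ 0.15022411, -0.52859811,  0.23022588]), 'eef_rot': array([ 9.90439002e-01,  1.37947486e-01, -3.25860168e-05, -1.03583716e-03]), 'force': array([-0.1983226 , -0.04046306,  0.24863507]), 'torque': array([0.01799276, 0.03812496, 0.02714143]), 'grip_width': 1.0021019761890873}
```

View pics/scene0.png

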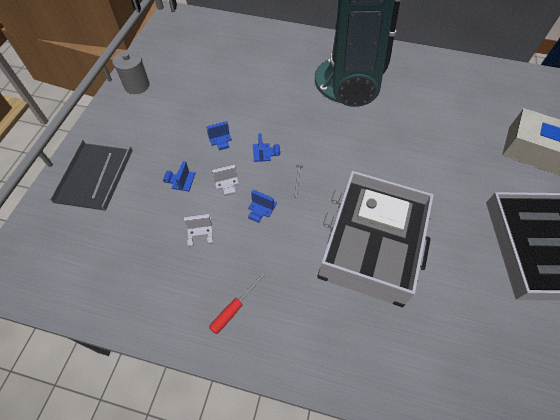

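View pics/top0.png

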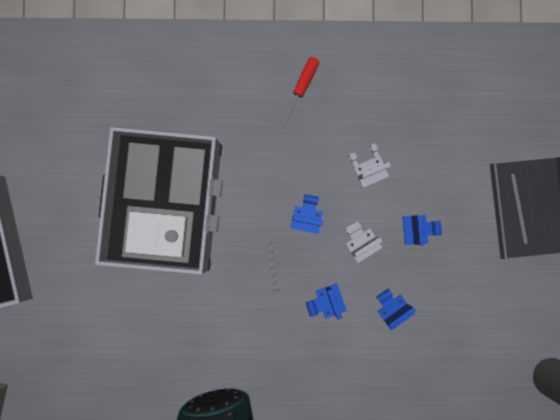

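Candidates in the top view: the silver leaf at (362,240) appears to have one knuckle, and the silver leaf at (370,167) has two short knuckles, so it is the spare. The blue look-alikes are at (308,213), (422,230), (327,302) and (396,308). The leaf at (362,240) fits the description. I'll confirm with enlarged crops.

Run:
```python
import cv2,numpy as np
t=cv2.imread("pics/top0.png"); s=cv2.imread("pics/scene0.png")
a=cv2.resize(t[215:270,335:390],(400,400),interpolation=cv2.INTER_CUBIC)
b=cv2.resize(s[155:205,200:250],(400,400),interpolation=cv2.INTER_CUBIC)
c=np.hstack([a,b]); cv2.imwrite("pics/crop_leaf.png",c)
a=cv2.resize(t[170:240,190:260-10],(480,560),interpolation=cv2.INTER_CUBIC)
b=cv2.resize(s[170:240,300:340+0],(320,560),interpolation=cv2.INTER_CUBIC)
cv2.imwrite("pics/crop_case.png",np.hstack([a,b]))
```

```text
(no output)
```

View pics/crop_leaf.png

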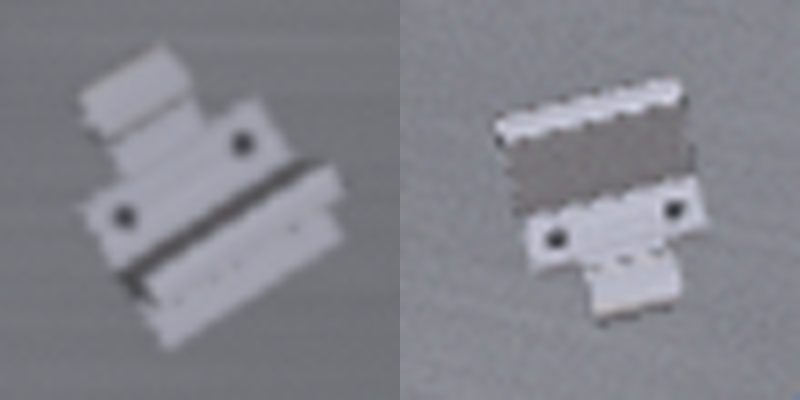

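View pics/crop_case.png

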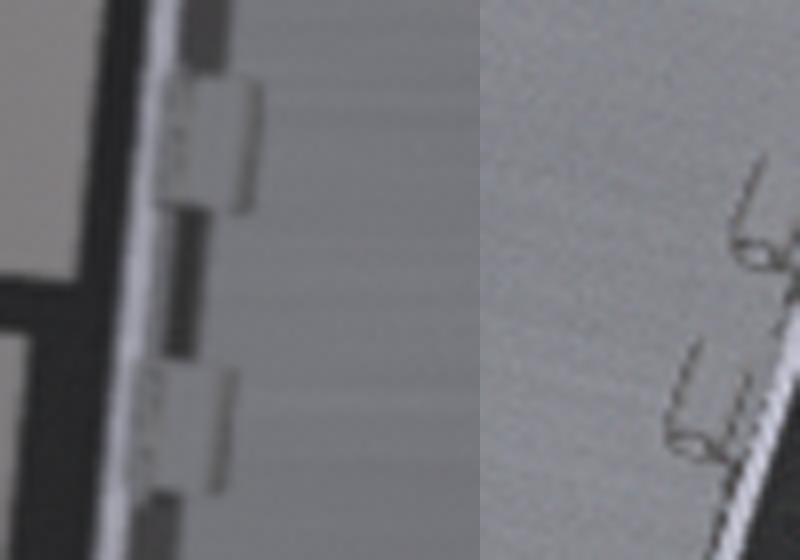

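The crops confirm it. The leaf at top (362,240) / scene (225,178) has one wide central knuckle, with the flange upright. The case's fixed knuckles are at about top (215,188) and (211,223). Next I'll fit both poses from keypoints in both views.

```bash
cat > h.py <<'E'
import numpy as np,cv2,pickle
from scipy.optimize import least_squares
from scipy.spatial.transform import Rotation as R
def proj(d,P):
    p,_=cv2.projectPoints(np.asarray(P,float).reshape(-1,1,3),np.array(d["rvec"]),np.array(d["tvec"]),np.array([[d["fx"],0,d["cx"]],[0,d["fy"],d["cy"]],[0,0,1.]]),None); return p[:,0]
def cam(d): return -cv2.Rodrigues(np.array(d["rvec"]))[0].T@np.array(d["tvec"])
def T(p,L):
    c,s=np.cos(p[2]),np.sin(p[2]); L=np.asarray(L)/1000.
    return L@np.array([[c,-s,0],[s,c,0],[0,0,1]]).T+np.array([p[0],p[1],0])
E
cat > fit.py <<'E'
from h import *
D={n:pickle.load(open(n+"0.pkl","rb")) for n in("scene","top")}
for n in D: print(n,"cam",cam(D[n]).round(3))
tc=lambda u,v:(335+u/7.273-.5,215+v/7.273-.5)
sc=lambda u,v:(200+(u-400)/8-.5,155+v/8-.5)
cc=lambda u,v:(190+u/8-.5,170+v/8-.5)
leaf={"top":[((30,26,5),tc(260,97)),((-30,26,5),tc(82,207)),((30,-22,5),tc(343,237)),((-30,-22,5),tc(168,350)),((30,5,50),tc(322,163)),((30,-5,50),tc(345,192)),((-30,-5,50),tc(155,303))],
"scene":[((30,26,5),sc(535,270)),((-30,26,5),sc(708,222)),((30,-5,50),sc(498,120)),((-30,-5,50),sc(678,78)),((-30,5,50),sc(686,95)),((30,5,50),sc(503,140))]}
case={"top":[((130,100,92),(111.5,129)),((130,-100,92),(216,138)),((-130,-100,92),(204,273)),((-130,100,92),(97,264)),
 ((48,-124,108),cc(262,78)),((18,-124,108),cc(247,213)),((-18,-124,108),cc(236,368)),((-48,-124,108),cc(221,495))],
"scene":[((130,-100,92),(353,174)),((130,100,92),(433,190)),((-130,100,92),(405,301)),((-130,-100,92),(320.5,277))]}
def fit(obs,p0,keys=("top","scene")):
    f=lambda p:np.concatenate([(proj(D[k],T(p,[a for a,b in obs[k]]))-np.array([b for a,b in obs[k]])).ravel() for k in keys])
    r=least_squares(f,p0,loss="soft_l1"); return r.x,f(r.x).reshape(-1,2)
for nm,o,p0 in(("leaf",leaf,(.4,-.3,.5)),("case",case,(.4,.2,0))):
  for ks in(("top",),("scene",),("top","scene")):
    p,r=fit(o,p0,ks); print(nm,ks,p[:2].round(4),np.degrees(p[2]).round(2)); 
  print(r.round(1).tolist())
  if nm=="case": print("bore",T(p,[(0,-115,108)]))
E
python3 fit.py
```

```text
scene cam [1.018 0.033 0.879]
top cam [ 0.511 -0.073  0.951]
leaf ('top',) [ 0.4679 -0.2532] -58.47
leaf ('scene',) [ 0.4668 -0.2497] -57.63
leaf ('top', 'scene') [ 0.4675 -0.2519] -57.78
[[-1.6, -0.1], [-1.4, 0.1], [-0.7, 0.2], [-0.9, 0.1], [0.1, -0.1], [-0.4, 0.2], [0.2, 1.1], [-0.8, 0.0], [-0.5, 0.5], [-1.0, -0.3], [-1.0, -0.5], [-1.1, 0.3], [-0.8, 0.2]]
case ('top',) [0.5562 0.1553] -4.72
case ('scene',) [0.3519 0.1243] 25.28
case ('top', 'scene') [0.5548 0.1556] -3.95
[[-2.5, -0.1], [-1.6, -1.3], [-0.6, 1.0], [-0.5, 2.4], [0.4, 0.4], [1.0, -0.3], [0.8, -0.3], [1.4, -0.0], [-32.4, 88.7], [-18.9, 102.3], [25.7, -109.0], [28.4, -107.4]]
bore [[0.54689317 0.04086844 0.108     ]]
```

```bash
sed -i 's/"scene":\[((130,-100,92),(353,174)),((130,100,92),(433,190)),((-130,100,92),(405,301)),((-130,-100,92),(320.5,277))\]/"scene":[((-130,-100,92),(353,174)),((-130,100,92),(433,190)),((130,100,92),(405,301)),((130,-100,92),(320.5,277))]/' fit.py; python3 fit.py
python3 - <<'E'
import cv2,numpy as np
s=cv2.imread("pics/scene0.png")
cv2.imwrite("pics/crop_case2.png",cv2.resize(s[165:310,310:440],(538,600),interpolation=cv2.INTER_CUBIC))
cv2.imwrite("pics/crop_kn.png",cv2.resize(s[180:240,310:370],(600,600),interpolation=cv2.INTER_CUBIC))
t=cv2.imread("pics/top0.png")
cv2.imwrite("pics/crop_case3.png",cv2.resize(t[120:280,90:240],(562,600),interpolation=cv2.INTER_CUBIC))
E
```

```text
scene cam [1.018 0.033 0.879]
top cam [ 0.511 -0.073  0.951]
leaf ('top',) [ 0.4679 -0.2532] -58.47
leaf ('scene',) [ 0.4668 -0.2497] -57.63
leaf ('top', 'scene') [ 0.4675 -0.2519] -57.78
[[-1.6, -0.1], [-1.4, 0.1], [-0.7, 0.2], [-0.9, 0.1], [0.1, -0.1], [-0.4, 0.2], [0.2, 1.1], [-0.8, 0.0], [-0.5, 0.5], [-1.0, -0.3], [-1.0, -0.5], [-1.1, 0.3], [-0.8, 0.2]]
case ('top',) [0.5562 0.1553] -4.72
case ('scene',) [0.5707 0.1598] -5.3
case ('top', 'scene') [0.5572 0.1561] -5.09
[[-1.3, -2.3], [-0.6, -1.4], [-2.3, 0.7], [-2.0, -0.1], [0.5, 0.5], [0.8, -0.3], [0.2, -0.3], [0.5, -0.0], [-2.8, -3.9], [-1.2, 3.8], [7.9, -7.1], [-0.8, -14.4]]
bore [[0.54703284 0.04159783 0.108     ]]
```

View pics/crop_kn.png

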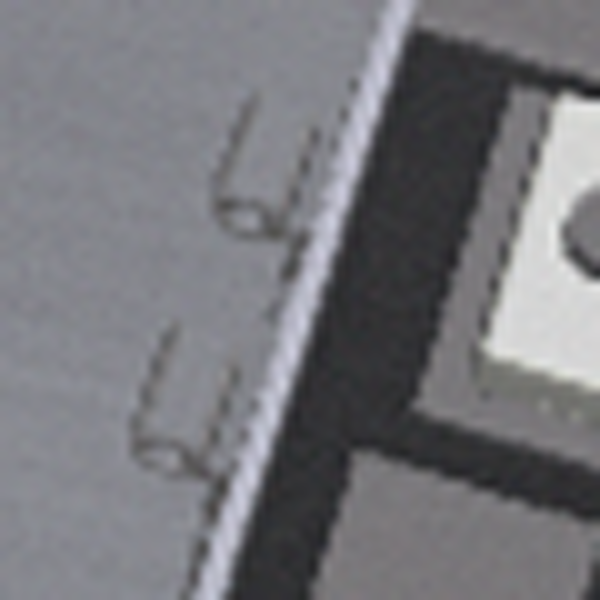

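View pics/crop_case2.png

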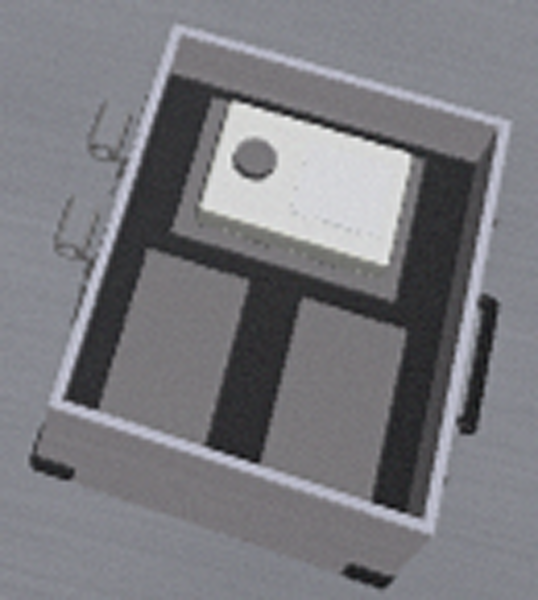

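View pics/crop_case3.png

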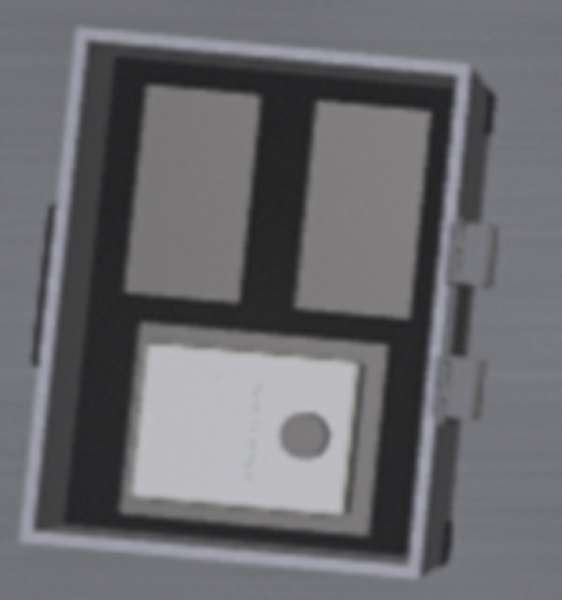

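```bash
python3 - <<'E'
import re
s=open("fit.py").read()
i=s.index("case={"); j=s.index("def fit")
new='''c3=lambda u,v:(90+u/3.75-.5,120+v/3.75-.5)
c2=lambda u,v:(310+u/4.138-.5,165+v/4.138-.5)
ck=lambda u,v:(310+u/10-.5,180+v/10-.5)
case={"top":[((130,100,92),c3(77,28)),((130,-100,92),c3(470,65)),((-130,-100,92),c3(417,577)),((-130,100,92),c3(22,543)),
 ((48,-124,108),cc(262,78)),((18,-124,108),cc(247,213)),((-18,-124,108),cc(236,368)),((-48,-124,108),cc(221,495))],
"scene":[((-130,-100,92),c2(175,27)),((-130,100,92),c2(511,122)),((130,100,92),c2(430,530)),((130,-100,92),c2(52,405)),((-18,-115,108),ck(243,217)),((48,-115,108),ck(163,458))]}
'''
open("fit.py","w").write(s[:i]+new+s[j:])
E
sed -i 's/^  if nm=="case".*/    if nm=="case": print("bore",T(p,[(0,-115,108)]))/; s/^    if nm/  if nm/' fit.py; python3 fit.py|tail -5
```

```text
case ('top',) [0.557  0.1569] -5.02
case ('scene',) [0.5562 0.1588] -5.12
case ('top', 'scene') [0.5568 0.1575] -5.06
[[-0.6, -0.0], [-0.2, -0.1], [0.3, 0.5], [-1.1, -0.1], [-0.3, 0.7], [0.0, -0.1], [-0.5, -0.2], [-0.2, 0.1], [-1.1, -1.0], [-0.6, -0.2], [0.2, 1.3], [-1.6, 0.2], [-0.4, 0.1], [-0.5, -0.1]]
bore [[0.54667886 0.04297475 0.108     ]]
```

```bash
cat >> h.py <<'E'
def goal(xyz,yawdeg):
    c,s=np.cos(np.radians(yawdeg)),np.sin(np.radians(yawdeg))
    return np.array(xyz),R.from_matrix(np.array([[c,s,0],[s,-c,0],[0,0,-1]]))
def plan(st,g,n):
    p=np.array(st["eef_pos"]);r=R.from_quat(st["eef_rot"]);gp,gr=g
    rv=(r.inv()*gr).as_rotvec()
    ts=np.linspace(0,1,n+1); Ps=[p+(gp-p)*t for t in ts]; Rs=[r*R.from_rotvec(rv*t) for t in ts]
    print("t",round(st["time"],2),"grip",round(float(st["grip_width"]),3),"F",np.array(st["force"]).round(1),"pos",p.round(4))
    print("total tool-frame mm",(r.inv().apply(gp-p)*1000).round(1),"deg",np.degrees(rv).round(2))
    for i in range(n):
        print(np.r_[(Rs[i].inv().apply(Ps[i+1]-Ps[i])*1000).round(1),np.degrees(rv/n).round(2)].tolist())
E
python3 - <<'E'
from h import *; from plant import sensors
plan(sensors.get_state(),goal((.4675,-.2519,.15),-57.8),10)
E
```

```text
t 0.1 grip 1.002 F [-0.2 -0.   0.2] pos [ 0.1502 -0.5286  0.2302]
total tool-frame mm [ 380.8 -179.3   80.7] deg [-1.100e-01  7.000e-02  7.366e+01]
[38.1, -17.9, 8.1, -0.01, 0.01, 7.37]
[35.5, -22.7, 8.1, -0.01, 0.01, 7.37]
[32.3, -27.0, 8.1, -0.01, 0.01, 7.37]
[28.5, -30.9, 8.1, -0.01, 0.01, 7.37]
[24.3, -34.3, 8.1, -0.01, 0.01, 7.37]
[19.7, -37.2, 8.1, -0.01, 0.01, 7.37]
[14.8, -39.4, 8.1, -0.01, 0.01, 7.37]
[9.6, -41.0, 8.0, -0.01, 0.01, 7.37]
[4.3, -41.9, 8.0, -0.01, 0.01, 7.37]
[-1.1, -42.1, 8.0, -0.01, 0.01, 7.37]
```

arm_command(steps=[[[1,38,-18,8,0,0,7.4],[1,35.5,-22.5,8,0,0,7.4],[1,32.5,-27,8,0,0,7.4],[1,28.5,-31,8,0,0,7.4],[1,24.5,-34.5,8,0,0,7.4]]])

```text
time: 0.72
eef_pos: [0.3124, -0.3891, 0.1864]
eef_rot: [0.98, -0.197, -0.002, -0.003]
force: [0.2, 0.2, -0.1]
grip_width: 1.001
```

Run:
```python
from h import *; from plant import sensors
plan(sensors.get_state(),goal((.4675,-.2519,.15),-57.8),5)
```

```text
t 0.72 grip 1.001 F [ 0.2  0.2 -0.1] pos [ 0.3124 -0.3891  0.1864]
total tool-frame mm [  90.2 -186.4   36.8] deg [-0.17  0.3  35.05]
[18.0, -37.3, 7.4, -0.03, 0.06, 7.01]
[13.3, -39.2, 7.4, -0.03, 0.06, 7.01]
[8.4, -40.5, 7.3, -0.03, 0.06, 7.01]
[3.4, -41.3, 7.3, -0.03, 0.06, 7.01]
[-1.6, -41.4, 7.3, -0.03, 0.06, 7.01]
```

arm_command(steps=[[[1,18,-37.5,7.4,0,0,7],[1,13.5,-39,7.4,0,0,7],[1,8.5,-40.5,7.4,0,0,7],[1,3.5,-41,7.4,0,0,7],[1,-1.5,-41.5,7.4,0,0,7]]])

```text
time: 1.35
eef_pos: [0.4721, -0.247, 0.1457]
eef_rot: [0.871, -0.492, -0.004, -0.002]
force: [0.5, -0.8, -0.5]
grip_width: 0.996
```

Run:
```python
from h import *; from plant import sensors,optics
plan(sensors.get_state(),goal((.4675,-.2519,.021),-57.8),10)
for n in("scene","top"):
    d=optics.get_image(n); im=d["pixels"][:,:,::-1]
    c=proj(d,[(.4675,-.2519,.06)])[0].astype(int); h=70
    a=im[max(0,c[1]-h):c[1]+h,max(0,c[0]-h):c[0]+h]; cv2.imwrite(f"pics/{n}1.png",cv2.resize(a,None,fx=4,fy=4,interpolation=cv2.INTER_CUBIC))
```

```text
t 1.35 grip 0.996 F [ 0.5 -0.8 -0.5] pos [ 0.4721 -0.247   0.1457]
total tool-frame mm [  3.    6.5 124.7] deg [ 0.01  0.58 -1.14]
[0.3, 0.6, 12.5, 0.0, 0.06, -0.11]
[0.3, 0.6, 12.5, 0.0, 0.06, -0.11]
[0.3, 0.6, 12.5, 0.0, 0.06, -0.11]
[0.3, 0.6, 12.5, 0.0, 0.06, -0.11]
[0.2, 0.6, 12.5, 0.0, 0.06, -0.11]
[0.2, 0.7, 12.5, 0.0, 0.06, -0.11]
[0.2, 0.7, 12.5, 0.0, 0.06, -0.11]
[0.2, 0.7, 12.5, 0.0, 0.06, -0.11]
[0.2, 0.7, 12.5, 0.0, 0.06, -0.11]
[0.2, 0.7, 12.5, 0.0, 0.06, -0.11]
```

View pics/scene1.png

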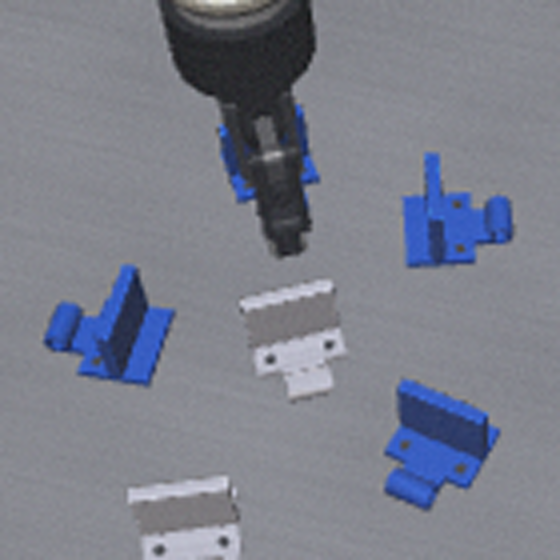

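View pics/top1.png

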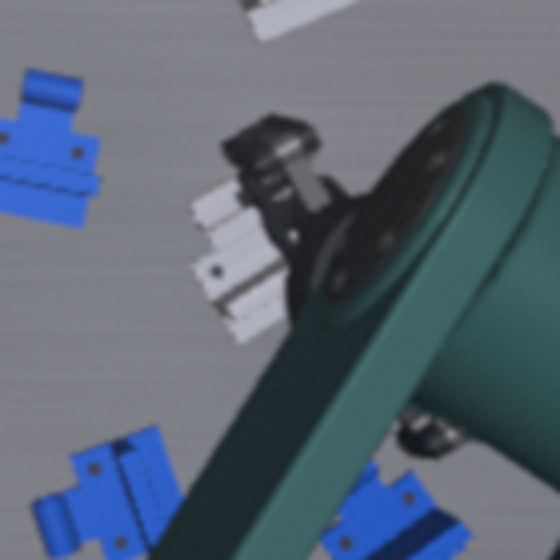

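The gripper is above the right leaf with its jaws across the flange, and nothing stands near the finger paths. Descending.

arm_command(steps=[[[1,3,6.5,5,0,0.5,-1],[1,0,0,30,0,0,0],[1,0,0,30,0,0,0],[1,0,0,20,0,0,0],[1,0,0,10,0,0,0]]])

```text
time: 2.08
eef_pos: [0.4648, -0.2555, 0.0469]
eef_rot: [0.877, -0.48, -0.001, 0.001]
force: [0.8, 0.3, -0.2]
grip_width: 1.001
```

Run:
```python
from h import *; from plant import sensors,optics
plan(sensors.get_state(),goal((.4675,-.2519,.021),-57.8),2)
```

```text
t 2.08 grip 1.001 F [ 0.8  0.3 -0.2] pos [ 0.4648 -0.2555  0.0469]
total tool-frame mm [-1.6 -4.3 25.9] deg [0.1  0.04 0.39]
[-0.8, -2.1, 12.9, 0.05, 0.02, 0.2]
[-0.8, -2.1, 12.9, 0.05, 0.02, 0.2]
```

arm_command(steps=[[[1,-1.5,-4,10,0.1,0,0.3],[1,0,0,7,0,0,0],[1,0,0,4,0,0,0],[1,0,0,0,0,0,0],[1,0,0,0,0,0,0]]])

```text
time: 2.7
eef_pos: [0.4675, -0.2537, 0.0261]
eef_rot: [0.876, -0.483, 0.001, 0.0]
force: [0.2, -0.3, -0.0]
grip_width: 1.0
```

Run:
```python
from h import *; from plant import sensors,optics
plan(sensors.get_state(),goal((.4675,-.2519,.021),-57.8),1)
for n in("scene",):
    d=optics.get_image(n); im=d["pixels"][:,:,::-1]
    c=proj(d,[(.4675,-.2519,.06)])[0].astype(int); h=40
    a=im[max(0,c[1]-h):c[1]+h,max(0,c[0]-h):c[0]+h]; cv2.imwrite(f"pics/{n}2.png",cv2.resize(a,None,fx=7,fy=7,interpolation=cv2.INTER_CUBIC))
```

```text
t 2.7 grip 1.0 F [ 0.2 -0.3 -0. ] pos [ 0.4675 -0.2537  0.0261]
total tool-frame mm [-1.5 -0.9  5.1] deg [-0.06 -0.12  0.03]
[-1.5, -0.9, 5.1, -0.06, -0.12, 0.03]
```

View pics/scene2.png

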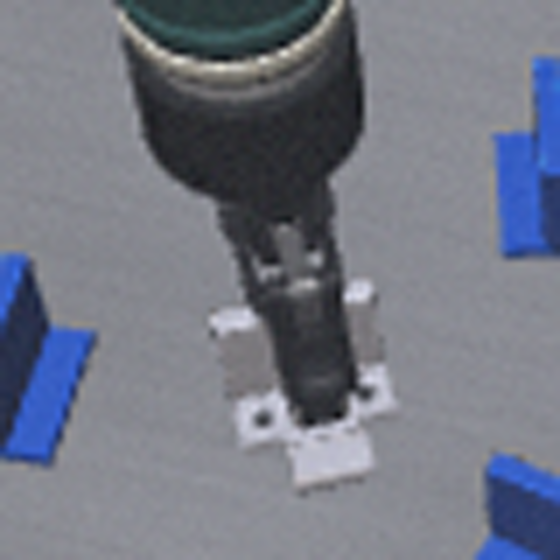

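The near finger stands between the flange and the knuckle, and the flange is inside the jaws. Last few millimetres, then close.

arm_command(steps=[[[1,-1.5,-1,5,0,0,0],[1,0,0,0.5,0,0,0],[0,0,0,0,0,0,0],[0,0,0,0,0,0,0],[0,0,0,0,0,0,0]]], grip_force=60)

```text
time: 3.38
eef_pos: [0.468, -0.2518, 0.0208]
eef_rot: [0.876, -0.483, 0.002, 0.0]
force: [-0.3, -0.6, -0.0]
grip_width: 0.377
```

arm_command(steps=[[[0,0,0,0,0,0,0],[0,0,0,0,0,0,0],[0,0,0,0,0,0,0],[0,0,0,0,0,0,0],[0,0,0,0,0,0,0]]])

```text
time: 4.0
eef_pos: [0.4682, -0.2519, 0.021]
eef_rot: [0.876, -0.483, 0.002, 0.0]
force: [0.6, -0.3, -0.5]
grip_width: 0.105
```

Run:
```python
from h import *; from plant import sensors,optics
plan(sensors.get_state(),goal((.4675,-.2519,.021),-57.8),1)
```

```text
t 4.0 grip 0.105 F [ 0.6 -0.3 -0.5] pos [ 0.4682 -0.2519  0.021 ]
total tool-frame mm [-0.3  0.6 -0. ] deg [-0.09 -0.2   0.05]
[-0.3, 0.6, -0.0, -0.09, -0.2, 0.05]
```

The opening settled at 0.105 (about 9–10 mm), so the flange is gripped. Lifting.

arm_command(steps=[[[0,0,0,-10,0,0,0],[0,0,0,-30,0,0,0],[0,0,0,-35,0,0,0],[0,0,0,-30,0,0,0],[0,0,0,0,0,0,0]]])

```text
time: 4.62
eef_pos: [0.4671, -0.2514, 0.1298]
eef_rot: [0.876, -0.483, 0.001, 0.0]
force: [-0.8, 0.4, -1.0]
grip_width: 0.109
```

Run:
```python
from h import *; from plant import sensors,optics
C=(.5568,.1575,np.radians(-5.06))
g=T(C,[(0,-235,125)])[0]; print(g)
plan(sensors.get_state(),goal(g,-5.06),10)
d=optics.get_image("scene"); cv2.imwrite("pics/scene3.png",d["pixels"][:,:,::-1])
```

```text
[ 0.53607326 -0.07658418  0.125     ]
t 4.62 grip 0.109 F [-0.8  0.4 -1. ] pos [ 0.4671 -0.2514  0.1298]
total tool-frame mm [-111.1 -151.6    4.7] deg [ 2.00e-02 -1.30e-01 -5.27e+01]
[-11.1, -15.2, 0.5, 0.0, -0.01, -5.27]
[-9.7, -16.1, 0.5, 0.0, -0.01, -5.27]
[-8.2, -16.9, 0.5, 0.0, -0.01, -5.27]
[-6.6, -17.6, 0.5, 0.0, -0.01, -5.27]
[-4.9, -18.1, 0.5, 0.0, -0.01, -5.27]
[-3.2, -18.5, 0.5, 0.0, -0.01, -5.27]
[-1.5, -18.7, 0.5, 0.0, -0.01, -5.27]
[0.2, -18.8, 0.5, 0.0, -0.01, -5.27]
[1.9, -18.7, 0.5, 0.0, -0.01, -5.27]
[3.6, -18.4, 0.5, 0.0, -0.01, -5.27]
```

View pics/scene3.png

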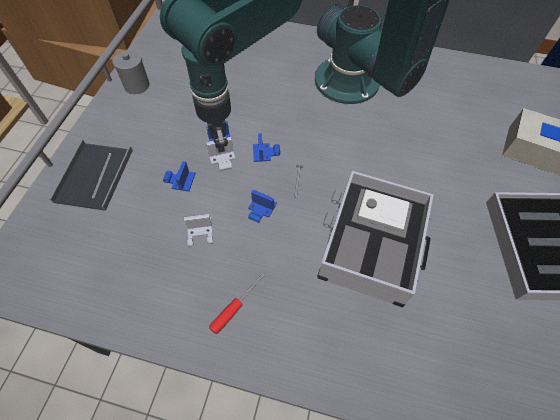

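The leaf is lifted, at about scene (222,155), and held level. The spare and the other objects haven't moved. Carrying it to the pre-insertion point, then turning.

arm_command(steps=[[[0,-11,-15,0,0,0,-5.3],[0,-9.5,-16,0,0,0,-5.3],[0,-8,-17,0,0,0,-5.3],[0,-6.5,-17.5,0,0,0,-5.3],[0,-5,-18,0,0,0,-5.3]]])

```text
time: 5.3
eef_pos: [0.495, -0.1599, 0.1168]
eef_rot: [0.965, -0.264, -0.01, -0.002]
force: [0.2, 0.8, -0.8]
grip_width: 0.108
```

arm_command(steps=[[[0,-3,-18.5,0,0,0,-5.3],[0,-1.5,-18.5,0,0,0,-5.3],[0,0,-19,0,0,0,-5.3],[0,2,-18,0,0,0,-5],[0,3,-14,0,0,0,-4]]])

```text
time: 5.92
eef_pos: [0.5203, -0.0716, 0.1044]
eef_rot: [0.999, -0.042, -0.02, -0.007]
force: [-0.5, -0.7, -0.2]
grip_width: 0.111
```

Run:
```python
from h import *; from plant import sensors,optics
C=(.5568,.1575,np.radians(-5.06))
g=T(C,[(0,-235,120)])[0]; print(g)
plan(sensors.get_state(),goal(g,-5.06),1)
```

```text
[ 0.53607326 -0.07658418  0.12      ]
t 5.92 grip 0.111 F [-0.5 -0.7 -0.2] pos [ 0.5203 -0.0716  0.1044]
total tool-frame mm [ 15.5   3.4 -16.3] deg [-0.69  2.27  0.25]
[15.5, 3.4, -16.3, -0.69, 2.27, 0.25]
```

arm_command(steps=[[[0,8,2,-8,-0.4,1.2,0.1],[0,7,1,-8,-0.3,1,0.1],[0,0,0,0,0,0,0],[0,0,0,0,0,0,0],[0,0,0,0,0,0,0]]])

```text
time: 6.55
eef_pos: [0.5343, -0.077, 0.1173]
eef_rot: [0.999, -0.045, -0.002, 0.0]
force: [-0.3, -0.1, -0.6]
grip_width: 0.105
```

```bash
cat > look.py <<'E'
import sys
from h import *; from plant import sensors,optics
C=(.5568,.1575,np.radians(-5.06))
k=sys.argv[1]; yoff=float(sys.argv[2])
st=sensors.get_state()
plan(st,goal(T(C,[(0,-160+yoff,120)])[0],-5.06),1)
print("rpy-ish tool z",R.from_quat(st["eef_rot"]).apply([0,0,1]).round(4), "yaw",np.degrees(np.arctan2(*R.from_quat(st["eef_rot"]).apply([1,0,0])[1::-1])).round(2))
for n in("scene","top"):
    d=optics.get_image(n); pickle.dump((d,st),open(f"{n}{k}.pkl","wb")); im=d["pixels"][:,:,::-1]
    c=proj(d,[T(C,[(0,-140,110)])[0]])[0].astype(int); print(n,"crop origin",c-[50,37])
    a=im[c[1]-37:c[1]+38,c[0]-50:c[0]+50]; cv2.imwrite(f"pics/{n}{k}.png",cv2.resize(a,(800,600),interpolation=cv2.INTER_CUBIC))
E
python3 look.py 4 -75
```

```text
t 6.55 grip 0.105 F [-0.3 -0.1 -0.6] pos [ 0.5343 -0.077   0.1173]
total tool-frame mm [ 1.7 -0.6 -2.7] deg [ 0.06  0.28 -0.15]
[1.7, -0.6, -2.7, 0.06, 0.28, -0.15]
rpy-ish tool z [-4.9e-03 -6.0e-04 -1.0e+00] yaw -5.21
scene crop origin [270 166]
top crop origin [177 169]
```

View pics/scene4.png

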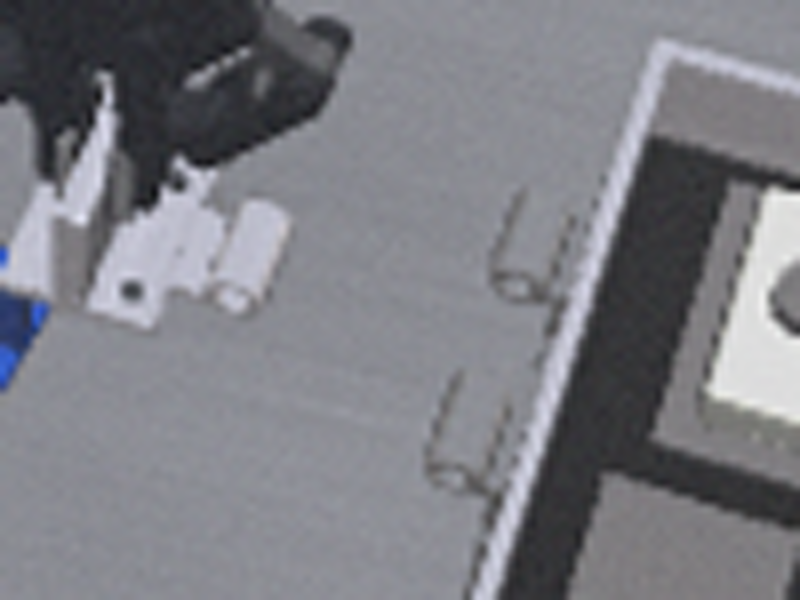

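View pics/top4.png

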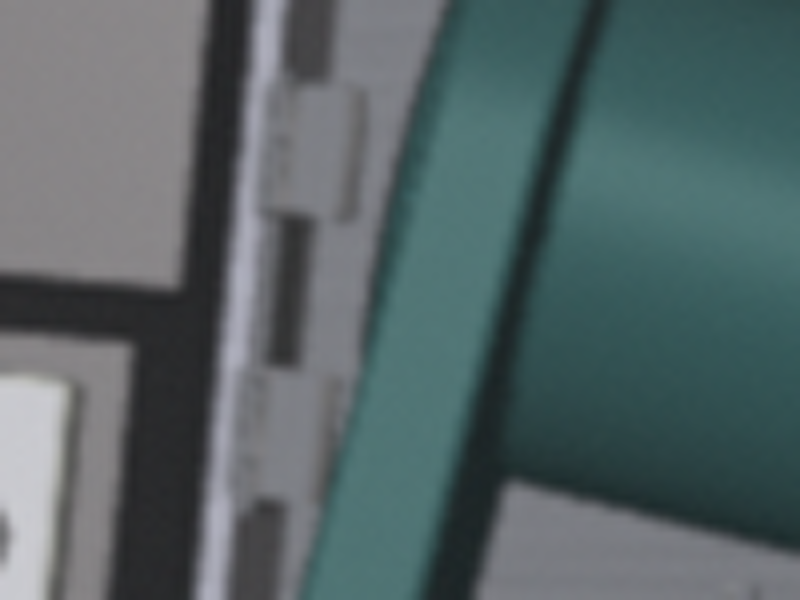

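The scene view (8x crop, origin (270,166)) shows the knuckle facing the case, with its bore end at crop (238,298). The fixed bores' ends are at (518,285) and (458,477). The arm hides the leaf from the top camera, so I'll measure how it sits in the grip from the scene view.

Run:
```python
from h import *
d,st=pickle.load(open("scene4.pkl","rb")); im=d["pixels"][:,:,::-1].copy()
r=R.from_quat(st["eef_rot"]);p=st["eef_pos"]
def leaf(L,dx=0,dz=0,pit=0):
    # leaf local -> tool: x->x, y->-y, z->-z, with TCP at leaf z=21
    L=np.asarray(L,float); L=(L-[0,0,21])
    L=R.from_euler("y",pit,degrees=True).apply(L)+[dx,0,dz]
    return r.apply(L*[1,-1,-1]/1000)+p
k=14;x0,y0=268,172;w,h=56,42
a=cv2.resize(im[y0:y0+h,x0:x0+w],None,fx=k,fy=k,interpolation=cv2.INTER_CUBIC); b=a.copy()
f=lambda q:tuple(int(v) for v in ((q-[x0,y0]+.5)*k))
segs=[((-15,54,9),(15,54,9)),((-15,45,18),(15,45,18)),((30,26,5),(-30,26,5)),((30,26,5),(30,26,0)),((30,26,5),(30,-22,5)),((30,5,5),(30,5,50)),((30,-5,5),(30,-5,50)),((30,5,50),(-30,5,50)),((30,-5,50),(-30,-5,50))]
for s in segs:
    q=proj(d,leaf(s)); cv2.line(b,f(q[0]),f(q[1]),(0,0,255),1)
for rad in(9,5):
    t=np.linspace(0,2*np.pi,40); q=proj(d,leaf([(15,45+rad*np.cos(u),9+rad*np.sin(u)) for u in t])); cv2.polylines(b,[np.array([f(v) for v in q])],True,(0,255,0),1)
cv2.imwrite("pics/ov4a.png",a); cv2.imwrite("pics/ov4.png",b)
```

```text
(no output)
```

View pics/ov4.png

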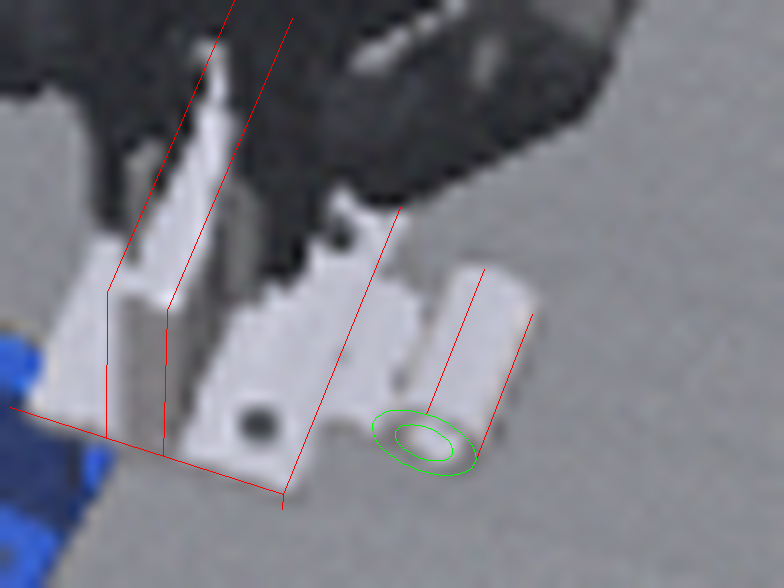

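View pics/ov4a.png

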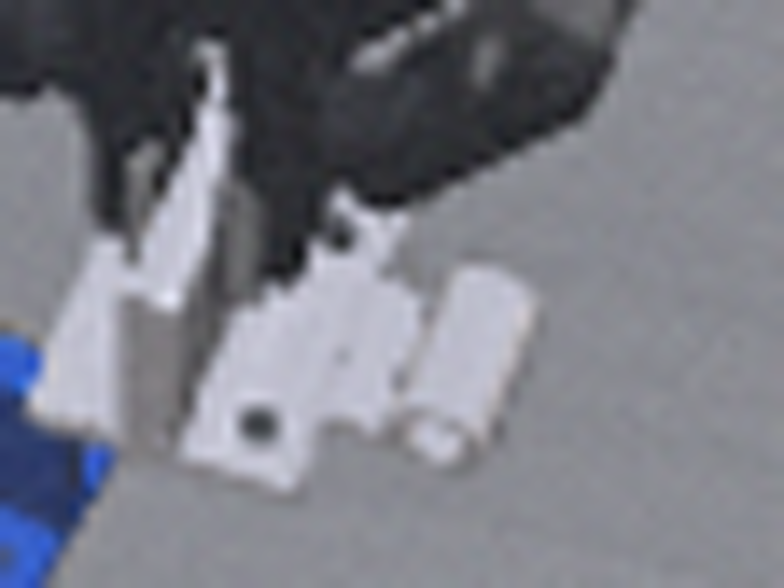

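The overlay from kinematics (TCP pose plus the nominal grip) matches the leaf, with a constant image offset of about +0.9 px (≈2 mm in y). That looks like camera bias, because the grip fixes y. In the same camera the case bores sit about +0.45 px from my case fit. I'll therefore take the relative value and shift the goal by about +0.6 mm in x and −1.1 mm in y, then advance to just before the gap.

```bash
sed -i 's/C=(.5568,.1575/C=(.5574,.1564/' look.py
python3 - <<'E'
from h import *; from plant import sensors
C=(.5574,.1564,np.radians(-5.06))
plan(sensors.get_state(),goal(T(C,[(0,-185,120)])[0],-5.06),1)
E
```

```text
t 6.65 grip 0.108 F [ 1.   0.6 -1.7] pos [ 0.5343 -0.0769  0.1172]
total tool-frame mm [  2.3 -49.5  -2.8] deg [ 0.06  0.29 -0.14]
[2.3, -49.5, -2.8, 0.06, 0.29, -0.14]
```

arm_command(steps=[[[0,2.3,-10,-2.8,0,0.3,-0.1],[0,0,-18,0,0,0,0],[0,0,-12,0,0,0,0],[0,0,-5,0,0,0,0],[0,0,0,0,0,0,0]]])

```text
time: 7.28
eef_pos: [0.541, -0.0279, 0.1201]
eef_rot: [0.999, -0.044, 0.0, 0.0]
force: [1.5, 0.4, -0.2]
grip_width: 0.105
```

```bash
python3 look.py 5 -25
```

```text
t 7.28 grip 0.105 F [ 1.5  0.4 -0.2] pos [ 0.541  -0.0279  0.1201]
total tool-frame mm [ 0.1 -0.   0.1] deg [ 0.02 -0.02  0.06]
[0.1, -0.0, 0.1, 0.02, -0.02, 0.06]
rpy-ish tool z [ 3.e-04 -3.e-04 -1.e+00] yaw -5.0
scene crop origin [270 167]
top crop origin [178 169]
```

View pics/scene5.png

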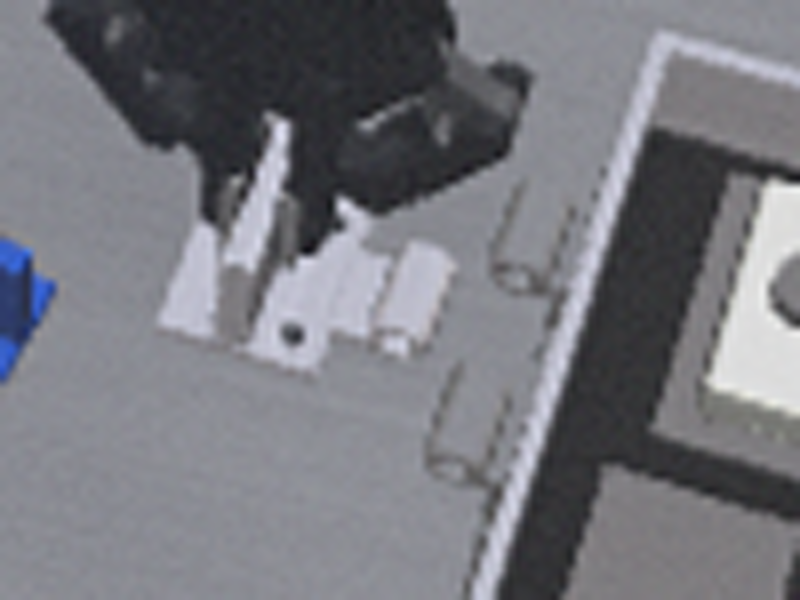

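At the pre-position within 0.1 mm, the knuckle stands outside the gap, centred between the two fixed knuckles. Moving in.

arm_command(steps=[[[0,0,-6,0,0,0,0],[0,0,-7,0,0,0,0],[0,0,-6,0,0,0,0],[0,0,-2,0,0,0,0],[0,0,0,0,0,0,0]]])

```text
time: 8.0
eef_pos: [0.5429, -0.0068, 0.12]
eef_rot: [0.999, -0.045, 0.0, 0.0]
force: [0.2, 0.2, -0.2]
grip_width: 0.105
```

```bash
python3 look.py 6 0
```

```text
t 8.0 grip 0.105 F [ 0.2  0.2 -0.2] pos [ 0.5429 -0.0068  0.12  ]
total tool-frame mm [ 0.1 -3.9 -0. ] deg [ 0.03 -0.01 -0.07]
[0.1, -3.9, -0.0, 0.03, -0.01, -0.07]
rpy-ish tool z [ 2.e-04 -5.e-04 -1.e+00] yaw -5.13
scene crop origin [270 167]
top crop origin [178 169]
```

View pics/scene6.png

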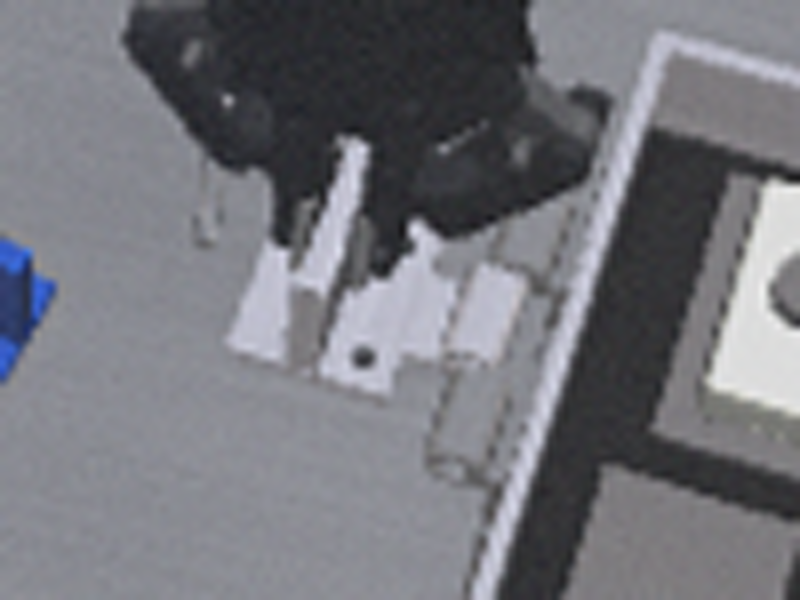

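View pics/top6.png

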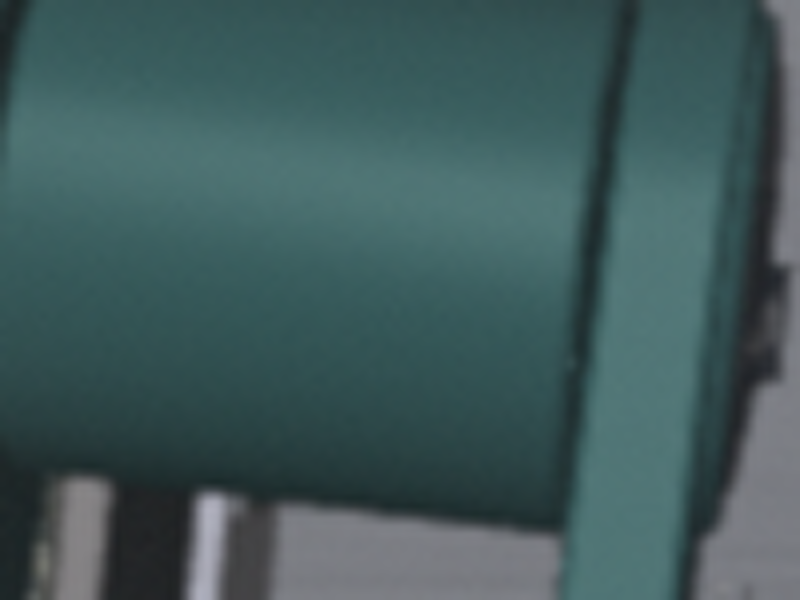

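The knuckle (scene crop (490,310)) is in the gap mouth without contact, and the goal is 3.9 mm further. The top view shows only the arm.

arm_command(steps=[[[0,0,-2.5,0,0,0,0],[0,0,-1.5,0,0,0,0],[0,0,0,0,0,0,0],[0,0,0,0,0,0,0],[0,0,0,0,0,0,0]]])

```text
time: 8.72
eef_pos: [0.5433, -0.0032, 0.12]
eef_rot: [0.999, -0.045, 0.0, 0.0]
force: [-0.7, 0.5, -1.2]
grip_width: 0.106
```

```bash
python3 look.py 7 0
python3 - <<'E'
from h import *
d,st=pickle.load(open("scene7.pkl","rb")); im=d["pixels"][:,:,::-1].copy()
k=14;x0,y0=308,182;w,h=48,42
a=cv2.resize(im[y0:y0+h,x0:x0+w],None,fx=k,fy=k,interpolation=cv2.INTER_CUBIC)
cv2.imwrite("pics/ov7a.png",a); b=a.copy()
f=lambda q:tuple(int(v) for v in ((q-[x0,y0]+.5)*k))
# apparent (scene-camera) case: combined fit shifted by bias .45px ~ +1.1mm y
C=(.5568,.1586,np.radians(-5.06))
for y,z in((-124,108),(-115,117),(-115,99),(-106,108),(-115,108)):
    q=proj(d,T(C,[(-48,y,z),(48,y,z)])); cv2.line(b,f(q[0]),f(q[1]),(0,0,255),1)
t=np.linspace(0,2*np.pi,40)
for X,col in((-18,(0,255,255)),(48,(0,255,255)),(15,(0,255,0))):
  for rad in(9,5):
    q=proj(d,T(C,[(X,-115+rad*np.cos(u),108+rad*np.sin(u)) for u in t])); cv2.polylines(b,[np.array([f(v) for v in q])],True,col,1)
cv2.imwrite("pics/ov7.png",b)
E
```

```text
t 8.72 grip 0.106 F [-0.7  0.5 -1.2] pos [ 0.5433 -0.0032  0.12  ]
total tool-frame mm [ 0.  -0.2  0. ] deg [ 0.04 -0.02 -0.12]
[0.0, -0.2, 0.0, 0.04, -0.02, -0.12]
rpy-ish tool z [ 3.e-04 -7.e-04 -1.e+00] yaw -5.18
scene crop origin [270 167]
top crop origin [178 169]
```

View pics/ov7.png

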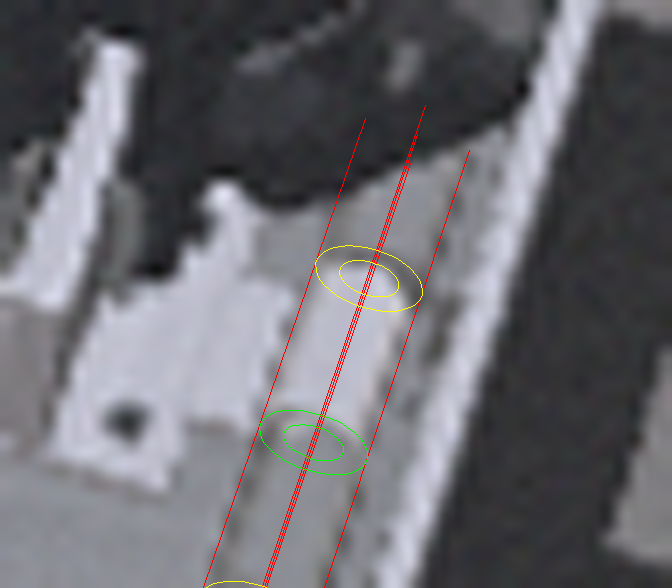

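View pics/ov7a.png

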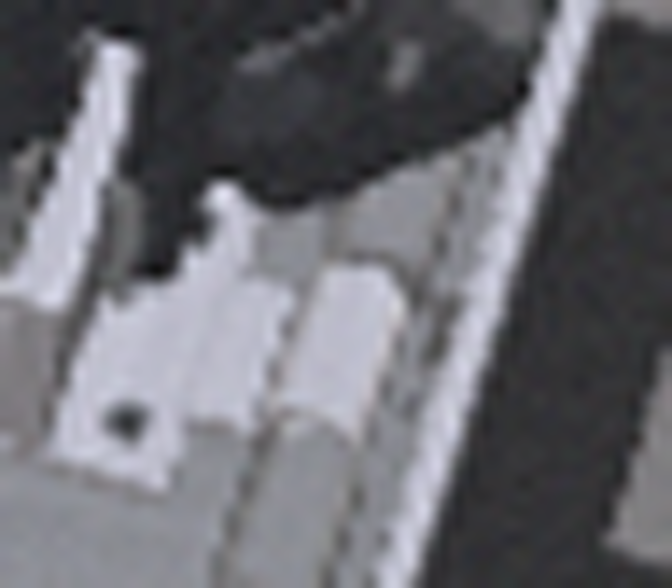

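The three tubes look nearly collinear. I'll quantify with edge profiles taken along the projected axis direction.

Run:
```python
from h import *
from scipy.ndimage import map_coordinates
d,st=pickle.load(open("scene7.pkl","rb")); g=d["pixels"].astype(float).mean(2)
C=(.5568,.1586,np.radians(-5.06))
g0=pickle.load(open("scene0.pkl","rb"))["pixels"].astype(float).mean(2)
A=lambda X:proj(d,T(C,[(X,-115,108)]))[0]
ax=A(48)-A(-48);ax/=np.linalg.norm(ax); n=np.array([-ax[1],ax[0]]); n*=np.sign(n[0])
s=np.arange(-7,7.01,.5); print("normal",n.round(2)); print("s     ",s.tolist())
print("pred edge offsets",[(round(float((proj(d,T(C,[(0,y,z)]))[0]-A(0))@n),2)) for y,z in((-124,108),(-115,117),(-106,108),(-115,99))])
for nm,G,x0,x1 in(("hi",g,-34,-24),("lo",g,25,45),("hi0",g0,-40,-20),("lo0",g0,22,42),("leaf",g,-8,8)):
    prof=np.mean([map_coordinates(G,[(A(X)+np.outer(s,n))[:,1],(A(X)+np.outer(s,n))[:,0]],order=1) for X in np.linspace(x0,x1,15)],0)
    print(nm,prof.round(0).astype(int).tolist())
```

```text
normal [0.95 0.32]
s      [-7.0, -6.5, -6.0, -5.5, -5.0, -4.5, -4.0, -3.5, -3.0, -2.5, -2.0, -1.5, -1.0, -0.5, 0.0, 0.5, 1.0, 1.5, 2.0, 2.5, 3.0, 3.5, 4.0, 4.5, 5.0, 5.5, 6.0, 6.5, 7.0]
pred edge offsets [-3.98, -0.16, 3.99, 0.16]
hi [58, 63, 72, 82, 89, 89, 89, 96, 108, 124, 136, 142, 143, 143, 143, 143, 142, 142, 141, 138, 131, 120, 112, 119, 133, 137, 138, 147, 165]
lo [143, 143, 144, 145, 146, 140, 124, 116, 121, 130, 136, 140, 141, 141, 141, 140, 140, 140, 139, 138, 133, 124, 115, 118, 131, 138, 139, 137, 142]
hi0 [134, 135, 136, 136, 136, 133, 123, 113, 114, 121, 128, 132, 134, 135, 135, 135, 135, 134, 132, 130, 125, 116, 108, 115, 128, 132, 133, 142, 158]
lo0 [139, 139, 139, 139, 140, 134, 120, 113, 118, 126, 135, 139, 139, 138, 137, 137, 139, 140, 138, 135, 131, 122, 110, 112, 125, 132, 133, 134, 141]
leaf [193, 192, 193, 193, 179, 156, 151, 163, 177, 187, 191, 191, 191, 191, 191, 193, 194, 194, 191, 182, 161, 137, 132, 136, 133, 125, 122, 135, 158]
```

The leaf's silhouette sits about 0.4 px (≈0.8 mm) toward −y of the steel tubes' axis. Next I'll check the axial position the same way.

Run:
```python
from h import *
from scipy.ndimage import map_coordinates
d,st=pickle.load(open("scene7.pkl","rb")); g=d["pixels"].astype(float).mean(2)
g0=pickle.load(open("scene0.pkl","rb"))["pixels"].astype(float).mean(2)
C=(.5568,.1586,np.radians(-5.06))
# viewing silhouette line: top-facing-camera line of tube at angle toward camera
A=lambda X,y=-115,z=117:proj(d,T(C,[(X,y,z)]))[0]
for y in(-117,-115,-113):
  xs=np.arange(-26,27,1.); P=np.array([A(X,y,117-.1) for X in xs])
  pr=map_coordinates(g,[P[:,1],P[:,0]],order=1)
  pr0=map_coordinates(g0,[P[:,1],P[:,0]],order=1)
  print(y); print([(int(a),int(b)) for a,b in zip(xs,pr)])
  m=(pr.max()+141)/2
  i=np.where(pr>m)[0]; print("bright from",xs[i[0]],"to",xs[i[-1]])
q=np.linalg.norm(A(1)-A(0)),  (A(0,-115,118)-A(0))@(A(1)-A(0))/np.linalg.norm(A(1)-A(0))
print("px/mm axial x, z:",q)
```

```text
-117
[(-26, 146), (-25, 145), (-24, 144), (-23, 144), (-22, 143), (-21, 142), (-20, 139), (-19, 137), (-18, 131), (-17, 122), (-16, 113), (-15, 121), (-14, 147), (-13, 173), (-12, 185), (-11, 188), (-10, 192), (-9, 192), (-8, 192), (-7, 191), (-6, 191), (-5, 190), (-4, 190), (-3, 191), (-2, 191), (-1, 191), (0, 191), (1, 191), (2, 191), (3, 192), (4, 192), (5, 190), (6, 189), (7, 188), (8, 189), (9, 190), (10, 191), (11, 191), (12, 192), (13, 188), (14, 179), (15, 169), (16, 165), (17, 165), (18, 168), (19, 161), (20, 152), (21, 145), (22, 144), (23, 142), (24, 142), (25, 143), (26, 144)]
bright from -13.0 to 18.0
-115
[(-26, 144), (-25, 144), (-24, 145), (-23, 145), (-22, 144), (-21, 143), (-20, 142), (-19, 140), (-18, 130), (-17, 122), (-16, 123), (-15, 150), (-14, 176), (-13, 191), (-12, 192), (-11, 193), (-10, 194), (-9, 193), (-8, 192), (-7, 192), (-6, 192), (-5, 192), (-4, 192), (-3, 193), (-2, 193), (-1, 192), (0, 192), (1, 191), (2, 191), (3, 191), (4, 191), (5, 191), (6, 190), (7, 189), (8, 190), (9, 190), (10, 190), (11, 190), (12, 190), (13, 187), (14, 183), (15, 174), (16, 163), (17, 154), (18, 150), (19, 146), (20, 141), (21, 142), (22, 142), (23, 142), (24, 142), (25, 142), (26, 142)]
bright from -14.0 to 15.0
-113
[(-26, 143), (-25, 143), (-24, 143), (-23, 143), (-22, 144), (-21, 144), (-20, 144), (-19, 135), (-18, 123), (-17, 110), (-16, 129), (-15, 153), (-14, 176), (-13, 187), (-12, 196), (-11, 200), (-10, 199), (-9, 198), (-8, 198), (-7, 197), (-6, 196), (-5, 196), (-4, 195), (-3, 195), (-2, 194), (-1, 193), (0, 193), (1, 193), (2, 193), (3, 193), (4, 194), (5, 194), (6, 194), (7, 193), (8, 192), (9, 192), (10, 192), (11, 192), (12, 193), (13, 193), (14, 190), (15, 175), (16, 157), (17, 144), (18, 143), (19, 141), (20, 141), (21, 142), (22, 143), (23, 143), (24, 144), (25, 144), (26, 145)]
bright from -14.0 to 15.0
px/mm axial x, z: (np.float64(0.3777790147593201), np.float64(-0.23268371406644997))
```

Along the axis the leaf spans about −14.7 to +15.5 mm in the gap, so it is centred to ≈0.5 mm. Trimming y by about 0.8 mm and the yaw by 0.1°.

arm_command(steps=[[[0,0,-0.9,0,0,0,-0.1],[0,0,0,0,0,0,0],[0,0,0,0,0,0,0],[0,0,0,0,0,0,0],[0,0,0,0,0,0,0]]])

```text
time: 9.45
eef_pos: [0.5433, -0.0023, 0.12]
eef_rot: [0.999, -0.044, 0.0, 0.0]
force: [-0.4, -0.3, -0.8]
grip_width: 0.105
```

```bash
python3 look.py 8 0
python3 - <<'E'
from h import *
from scipy.ndimage import map_coordinates
d,st=pickle.load(open("scene8.pkl","rb")); g=d["pixels"].astype(float).mean(2)
C=(.5568,.1586,np.radians(-5.06))
A=lambda X:proj(d,T(C,[(X,-115,108)]))[0]
ax=A(48)-A(-48);ax/=np.linalg.norm(ax); n=np.array([-ax[1],ax[0]]); n*=np.sign(n[0])
s=np.arange(-7,7.01,.5); print(s.tolist())
for nm,x0,x1 in(("lo",25,45),("leaf",-8,8)):
    print(nm,np.mean([map_coordinates(g,[(A(X)+np.outer(s,n))[:,1],(A(X)+np.outer(s,n))[:,0]],order=1) for X in np.linspace(x0,x1,15)],0).round(0).astype(int).tolist())
cv2.imwrite("pics/full8.png",d["pixels"][:,:,::-1])
E
```

```text
t 9.45 grip 0.105 F [-0.4 -0.3 -0.8] pos [ 0.5433 -0.0023  0.12  ]
total tool-frame mm [0.  0.7 0. ] deg [ 0.04 -0.02 -0.01]
[0.0, 0.7, 0.0, 0.04, -0.02, -0.01]
rpy-ish tool z [ 2.e-04 -7.e-04 -1.e+00] yaw -5.07
scene crop origin [270 167]
top crop origin [178 169]
[-7.0, -6.5, -6.0, -5.5, -5.0, -4.5, -4.0, -3.5, -3.0, -2.5, -2.0, -1.5, -1.0, -0.5, 0.0, 0.5, 1.0, 1.5, 2.0, 2.5, 3.0, 3.5, 4.0, 4.5, 5.0, 5.5, 6.0, 6.5, 7.0]
lo [144, 144, 144, 145, 146, 140, 125, 116, 122, 130, 136, 139, 140, 140, 140, 140, 140, 140, 139, 136, 132, 124, 114, 118, 131, 137, 138, 137, 142]
leaf [193, 192, 192, 194, 190, 175, 159, 156, 167, 181, 189, 191, 190, 191, 192, 193, 195, 195, 194, 189, 177, 155, 137, 135, 133, 124, 122, 135, 160]
```

View pics/scene8.png

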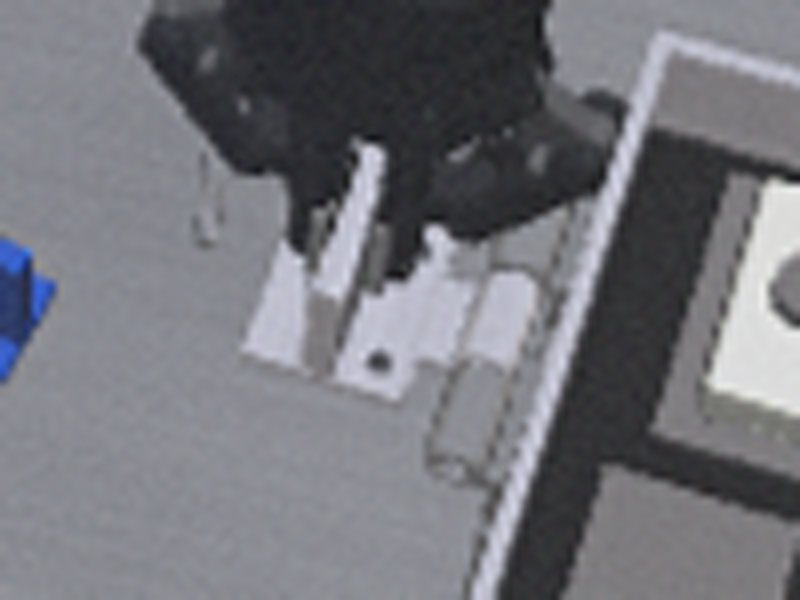

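View pics/full8.png

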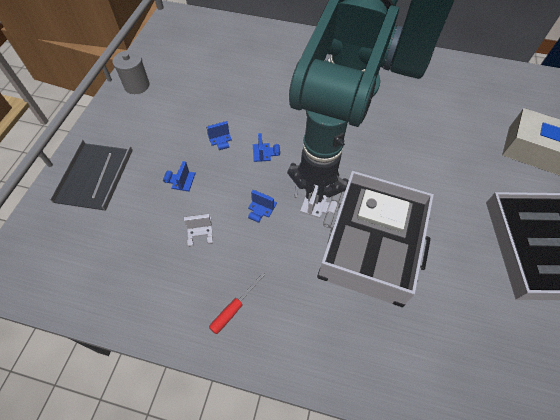

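The leaf's edges now coincide with the steel tube's within about 0.1 px: left minimum −3.6 against −3.5, right half-fall 3.4 against 3.3. Forces are at noise level. The spare leaf, screwdriver and blue leaves lie as before. Handing in.

```bash
python3 -c "
from plant import finish_job; print(finish_job())"
```

```text
the job is handed in; nothing more can be done
None
```

I gripped the one-knuckle aluminium leaf by its flange and turned it so the knuckle faces the case. I then brought the knuckle into the gap from outside and handed in at about 9.5 s, still holding it. Nothing leans on the case.

**Last checks (scene camera):**
- **Across the hinge axis:** the leaf's knuckle edges match the fixed knuckle's edges within about 0.1 px (0.3 mm).
- **Along the axis:** it sits centred in the gap to about 0.5 mm, measured just before the last 0.9 mm trim in y.
- **Level and yaw:** the tool's tilt is under 0.1°, and its yaw is −5.07° against the −5.06° I fitted for the case.
- **Force and grip:** forces read at noise level (about 1 N), so there is no sign of contact. The grip held steady at 0.105.
- **Other objects:** the spare leaf, screwdriver and blue look-alikes look unmoved. The gripper partly covers the pin in the last picture, but nothing went near it.

**What disagreed or could not be checked:**
- **Camera disagreement:** the two cameras differed by 2–3.5 mm in y. I aligned the leaf to the case within the scene view alone. The final y is therefore 0.7 mm off my goal from the earlier fits.
- **Top view:** the arm hid the hinge from the top camera at the end, so it could not confirm the fit.
- **Height:** this rests on the arm's own reading (TCP at z = 0.120 m) and the height at which I gripped the leaf; no camera measured it separately.

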